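Lay the standing paperback down in its taped spot

TASK

The breeze from the stoep would knock the standing red paperback over, so lay it down: first push the steel measuring cup, upright and handle and all, out of the yellow taped outline, then tip the paperback over from where it stands with a push near its top so that it falls flat and ends up wholly inside the outline. Only push: do not lift the cup or the book, do not shove the book along while it stands, and leave the bowl and canister where they are.

Things in the scene. Friction and masses are not known exactly. Their poses are not given: they have to be found in the camera images.
- outline: A flat rectangle of yellow tape, 240 mm along its x by 160 mm along its y measured over the outer edges of the 10 mm tape, stuck flush on the shelf (1 mm thick, nothing to catch on). Origin: centre of the rectangle on the shelf. The standing book is at its -x end; +x is the way the book has to fall.
- book: Red paperback, 178 x 110 x 25 mm (tall, wide, thick), about 0.26 kg, standing just inside the outline's -x end, a cover facing +x of the outline. Origin: centre of its foot; x: thickness (to the outline's middle), y: width, z: height. Pushed near the top at mid width it passes balance at 8 degrees (25 mm at the top), then falls by itself about its front foot edge, foot hardly slips. Pushed low it slides.
- book_mid (a point): Centre of the paperback (89 mm above its foot when standing, 12.5 mm above the shelf when it lies flat).
- book_foot_l (a point): Foot corner of the paperback at its +y side, at mid thickness.
- book_foot_r (a point): Foot corner of the paperback at its -y side, at mid thickness.
- book_top_l (a point): Top corner of the paperback at its +y side, at mid thickness.
- book_top_r (a point): Top corner of the paperback at its -y side, at mid thickness.
- cup: Round steel measuring cup, empty and open at the top, 72 mm across the rim, 66 mm across the foot, 55 mm tall, about 0.13 kg, standing inside the outline where the book is to fall. A flat handle 14 mm wide and 4 mm thick runs out level from the rim along the cup's own +x, at 50 mm height, in any direction. It slides upright when pushed low. Origin: centre of its underside.
- cup_handle_tip (a point): Outer end of the cup's handle, 83 mm from the cup's axis, 50 mm above its underside.
- bowl: Speckled grey ceramic bowl, 140 mm across, 60 mm tall, beside the outline about 270 mm from its centre and level with the book; leave alone. Origin: centre of its underside.
- canister: Lidded tin canister, silver and blue, 95 mm across, 145 mm tall with its black knob latch, beside the outline about 270 mm from its centre and level with the book, on the side opposite the bowl; leave alone. Origin: centre of its underside.
Things that resemble listed ones, but are neither listed nor needed, are in the scene too. Several things look just like the book: the one meant starts nearest to the robot's base.

How it is judged:
By the outcome, as a careful person would: the job done as asked, in the order asked, and still so for the second after the job is handed in, with the robot touching nothing.
It also fails if it takes over 51 s, if anything falls off the work surface, if the arm or the gripper's body presses on something with over 40 N, if the wrist force passes 120 N, or if a joint passes its speed limit or range.

ROBOT

A 6-joint arm with a two-finger parallel gripper is mounted at the origin on the work surface. World frame = base frame: x ahead of the robot, y to its left, z up, the work surface at z = 0. Lengths are in m, angles in degrees, forces in N, time in s.
With the tool pointing down it reaches from about 0.3 to 0.75 m from the base axis. Payload 8.5 kg.
Tool frame: the origin (TCP) lies between the finger pads; the fingertips stand ahead of it and the grasp point (between the pads) lies 8 mm behind it (env.tcp_to_tips is the z of the fingertips in the tool frame, in m); z points along the fingers, x is the direction in which the jaws open and shut, and the axes are right-handed (so a half turn about z gives the same grasp; the last joint's range is limited). The gripper opens to 85 mm and grips with 20 to 120 N. Pads are 22 mm wide; open, the fingers measure 114 mm over their backs; the gripper's body (76 mm by 85 mm) begins 54 mm behind the grasp point. The pads swing forward as they close: fully open they stand 13 mm farther back than shut.
Start: joints at [-12.336, 21.807, 74.336, -0, 83.858, -12.336], TCP at [0.55, 0, 0.242] pointing down, gripper open.
Joint ranges: [-178.18, 178.18], [-50.72, 133.34], [12.68, 142.11], [-81.47, 261.47], [9.98, 163.14], [-165.26, 165.26]. Speed limits (degrees/s): [136.94, 136.94, 180, 180, 180, 180].

INTERFACE

Orientations are given as a 3x3 rotation matrix whose columns are the frame's x, y, z axes.
In Python, from rig import observe, viewer, env gives the robot as it stands.
- The arm moves only by the tool jog_arm, never from a script. Its arguments are lists of equal length, an entry for each row: "dr": the turn, a rotation vector about the tool's x, y, z in rad, a list of three; "slide": the shift along the tool's x, y, z in m, a list of three; "gripper": the opening, from -1 (shut) to 1 (fully open), so that 0 is half open. In form: {"dr": [[rx, ry, rz], ...], "slide": [[dx, dy, dz], ...], "gripper": [gripper, ...]}. A call has exactly 10 rows; each row shifts and turns the commanded pose from where the row before left it, along the tool's axes as they then stand; what a row does not reach is not made up. A row lasts 1/10 s, in which the tool goes at most 50 mm and 8.59 degrees, less where a joint would pass 70% of its speed; a pose out of reach is approached as far as the arm can. A call is refused whole if a number of a shift passes 0.05 or a number of a turn 0.15, either way. A call with a gripper value outside its range is refused whole. The fingers move at their own pace and stop on an object; "force" is the grip in N (left out, the last holds). Time passes only in rows, so rows that do not move let the fingers close, or fill a call up. It gives the time, the measured TCP pose, the force and the opening at its end, in the units of the state.
- observe(): the state, without advancing time (a new reading comes with each control period).
- viewer.get_image(name): name is "scene" or "side" or "wrist"; returns a dict with "pixels" (384x512x3 uint8, blue, green, red), "camera_matrix" (3x3 intrinsics, pixels), "dist_coeffs" ([k1, k2, p1, p2, k3] as OpenCV has them; the pictures are not rectified), "R" (3x3) and "t" (3): a world point X has camera coordinates R X + t. Camera axes: x right, y down, z forward; pixel columns grow to the right and rows downward; lengths in m; the calibration is good to about 2 mm. A picture is of the moment at which its call begins. There is no depth.
- env.close_job(): hands the job in, once; it reports no verdict.
The state is a dict: "time_s": time; "q": joint angles; "qvel": joint speeds; "joint_efforts": joint torques, N m; "position": TCP position; "tool_rot": TCP orientation; "ft_force": force on the tool from outside, world axes, zero at the start; "wrist_torque": the same for the moment, N m; "grip_width": finger opening in m.
Only numpy, scipy, OpenCV 4.12 (cv2) and the standard library are available. Lean on these libraries where they do the work, as an engineer would, in place of code of your own. Each camera call takes 0.05 s, during which the arm holds its last target.

## Working session

There is one attempt and no reset: what is moved stays moved. The work goes in short steps, Python scripts to look and compute and a tool call to move; the robot and the scene stay as the last step left them, time stands still between calls to the robot, and variables do not carry over. Pictures are saved under pics/ and viewed, and the job is handed in when it is done.

Besides the shell and the picture viewer there is one more tool, called after ">>>" by a JSON object that holds its "api" and its "payload", one argument or row to a line. jog_arm: Moves the arm, as the interface text tells. Its arguments: {"type":"object","properties":{"dr":{"type":"array","items":{"type":"array","items":{"type":"number"}}},"slide":{"type":"array","items":{"type":"array","items":{"type":"number"}}},"gripper":{"type":"array","items":{"type":"number"}},"force":{"type":"number"}},"required":["dr","slide","gripper"]}

```bash
ls; mkdir -p pics
python3 - <<'E'
from rig import observe, viewer, env
import cv2
s=observe()
print(s['time_s'],s['position'],s['tool_rot'],s['grip_width'],env.tcp_to_tips)
for n in ['scene','side','wrist']:
    im=viewer.get_image(n); cv2.imwrite(f'pics/{n}0.png',im['pixels'])
    import numpy as np
    C=-np.array(im['R']).T@np.array(im['t']); print(n,C.round(3),np.array(im['camera_matrix']).round(1).tolist(),im['dist_coeffs'])
    import pickle; pickle.dump(im,open(f'{n}0.pkl','wb'))
E
```

```text
pics
0.0 [5.49715686e-01 6.96719128e-05 2.41691407e-01] [[ 9.99998914e-01 -3.09811886e-05 -1.47330440e-03]
 [-3.04955641e-05 -9.99999945e-01  3.29637152e-04]
 [-1.47331453e-03 -3.29591865e-04 -9.99998860e-01]] 0.0855151572477959 0.011
scene [ 1.122 -0.373  0.941] [[407.4, 0.0, 258.3], [0.0, 407.4, 198.1], [0.0, 0.0, 1.0]] [0.040812 0.       0.       0.       0.      ]
side [ 0.078 -0.531  0.873] [[464.9, 0.0, 248.8], [0.0, 464.9, 193.8], [0.0, 0.0, 1.0]] [-0.0177318  0.         0.         0.         0.       ]
wrist [0.55  0.072 0.373] [[317.9, 0.0, 256.7], [0.0, 317.9, 190.9], [0.0, 0.0, 1.0]] [-0.0711924  0.         0.         0.         0.       ]
```

View pics/scene0.png

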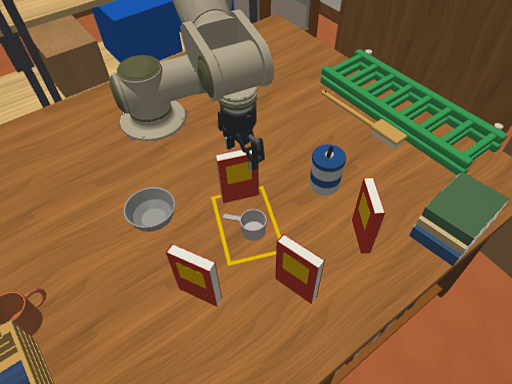

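View pics/side0.png

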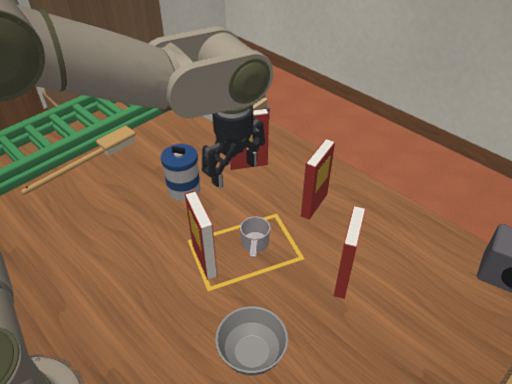

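View pics/wrist0.png

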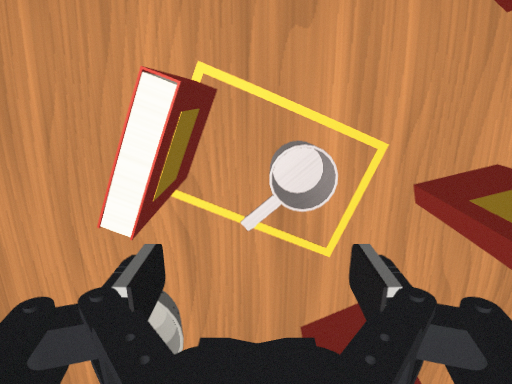

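The scene view shows four lookalike books: (238,178), (193,275), (300,268) and (368,215). The one at (238,178) stands at the end of the outline closest to the base, so it fits. The cup is at (252,224), with its handle pointing toward the bowl.

```bash
cat > h.py <<'E'
import numpy as np, cv2
def ray(im,uv):
    K=np.array(im['camera_matrix']);d=np.array(im['dist_coeffs'],float)
    p=cv2.undistortPoints(np.array(uv,float).reshape(-1,1,2),K,d).reshape(-1,2)
    R=np.array(im['R']);t=np.array(im['t']).ravel()
    return -R.T@t, np.c_[p,np.ones(len(p))]@R
def onz(im,uv,z):
    C,D=ray(im,uv); return C+D*((z-C[2])/D[:,2])[:,None]
def proj(im,X):
    R=np.array(im['R']);t=np.array(im['t'],float).ravel()
    return cv2.projectPoints(np.array(X,float).reshape(-1,1,3),cv2.Rodrigues(R)[0],t,np.array(im['camera_matrix']),np.array(im['dist_coeffs'],float))[0].reshape(-1,2)
def quad(mask):
    c=max(cv2.findContours(mask,cv2.RETR_EXTERNAL,cv2.CHAIN_APPROX_NONE)[0],key=cv2.contourArea)
    return c
E
python3 - <<'E'
import pickle,cv2,numpy as np
from h import *
im=pickle.load(open('wrist0.pkl','rb'));p=im['pixels']
hsv=cv2.cvtColor(p,cv2.COLOR_BGR2HSV)
y=cv2.inRange(hsv,(22,150,170),(35,255,255))
ys,xs=np.nonzero(y);print(len(xs))
c=quad(y);print(cv2.approxPolyDP(c,4,True).reshape(-1,2).tolist())
W=cv2.inRange(hsv,(0,0,215),(179,40,255))
n,l,st,ce=cv2.connectedComponentsWithStats(W)
for i in range(1,n):
    if st[i,4]>80: 
        m=(l==i).astype(np.uint8); q=cv2.boxPoints(cv2.minAreaRect(quad(m)));print(st[i],q.round(1).tolist(), onz(im,q,.178)[:,:2].round(3).tolist())
s=pickle.load(open('scene0.pkl','rb'))['pixels']
cv2.imwrite('pics/crops.png',cv2.resize(s[130:320,110:410],None,fx=2.6,fy=2.6,interpolation=cv2.INTER_CUBIC))
cv2.imwrite('pics/cropw.png',cv2.resize(p[50:270,90:400],None,fx=2.5,fy=2.5,interpolation=cv2.INTER_CUBIC))
E
```

```text
3971
[[198, 61], [192, 79], [199, 81], [206, 73], [377, 148], [325, 248], [262, 223], [255, 227], [329, 256], [388, 144]]
[ 101   72   76  165 5475] [[95.5999984741211, 226.3000030517578], [142.0, 71.69999694824219], [176.89999389648438, 82.19999694824219], [130.5, 236.6999969482422]] [[0.44, -0.01], [0.482, 0.088], [0.502, 0.082], [0.464, -0.017]]
[ 241  145   97   85 2610] [[223.60000610351562, 169.0], [325.70001220703125, 136.10000610351562], [345.6000061035156, 197.8000030517578], [243.5, 230.8000030517578]] [[0.529, 0.029], [0.592, 0.05], [0.607, 0.01], [0.541, -0.013]]
```

View pics/crops.png

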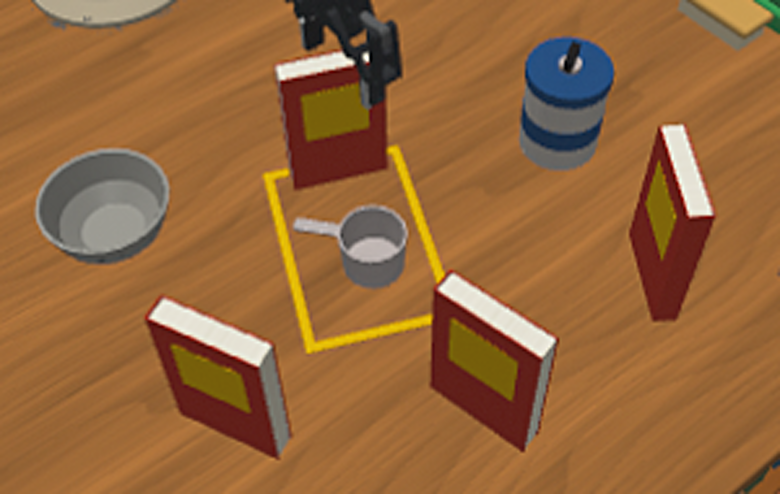

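View pics/cropw.png

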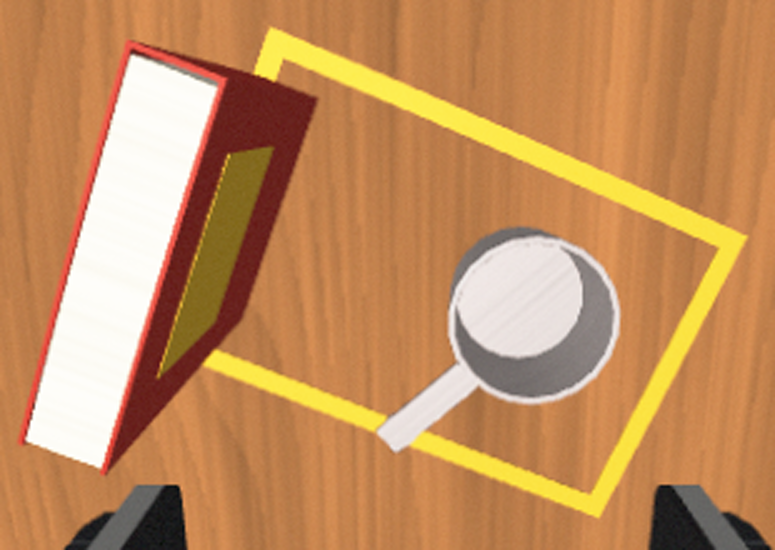

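```bash
cat > m.py <<'E'
import pickle
from h import *
im=pickle.load(open('wrist0.pkl','rb'))
o=lambda a:np.array(a,float)/2.5+[90,50]-0.3
O=onz(im,o([(270,26),(747,236),(599,518)]),0.0)[:,:2]
C=(O[0]+O[2])/2
ex=(O[1]-O[0]);print('len',np.linalg.norm(ex),np.linalg.norm(O[2]-O[1]));ex/=np.linalg.norm(ex)
e2=(O[2]-O[1]);e2/=np.linalg.norm(e2); ex2=np.array([-e2[1],e2[0]]); 
a=(np.arctan2(ex[1],ex[0])+np.arctan2(ex2[1],ex2[0]))/2;print('O',O.round(4).tolist(),'C',C.round(4),'ang',np.degrees([np.arctan2(ex[1],ex[0]),np.arctan2(ex2[1],ex2[0]),a]))
ex=np.array([np.cos(a),np.sin(a)]);ey=np.array([-ex[1],ex[0]])
loc=lambda P:np.c_[(P-C)@ex,(P-C)@ey]
def rep(n,P):
    print(n,P.round(4).tolist(),'local',loc(P).round(4).tolist())
if __name__=='__main__':
    B=onz(im,o([(130,41),(228,78),(105,474),(20,444)]),.178)[:,:2];rep('booktop',B);rep('bookc',B.mean(0)[None])
    F=onz(im,o([(317,98),(245,320)]),0)[:,:2];rep('foot',F)
    y=B[0]+B[1]-B[2]-B[3];print('book ang',np.degrees(np.arctan2(-y[0],y[1])))
    R=onz(im,o([(534,320)]),.055)[:,:2];rep('cup',R)
    rr=onz(im,o([(534-85,320),(534+85,320),(534,236),(534,404)]),.055)[:,:2];rep('rim',rr)
    rep('htip',onz(im,o([(390,443)]),.052)[:,:2])
    s=pickle.load(open('scene0.pkl','rb'))
    q=lambda a:np.array(a,float)/2.6+[110,130]-.3
    rep('d1 foot',onz(s,q([(433,386),(524,449)]),0)[:,:2])
    rep('d2 foot',onz(s,q([(182,403),(281,457)]),0)[:,:2])
    rep('d3 foot',onz(s,q([(653,320),(633,235),(675,318)]),0)[:,:2])
    rep('d tops',onz(s,q([(452,271),(553,345),(432,292),(150,318),(161,298),(272,350),(665,127)]),.178)[:,:2])
    rep('O scene',onz(s,q([(265,175),(308,352),(397,147)]),0)[:,:2])
    rep('bowl,can',np.r_[onz(s,q([(103,207)]),.06),onz(s,q([(569,73)]),.13)][:,:2])
    rep('cup scene',onz(s,q([(373,235)]),.055)[:,:2])
E
python3 m.py
```

```text
len 0.24065462646565988 0.16048319678528492
O [[0.4839, 0.1138], [0.7059, 0.0208], [0.6445, -0.1274]] C [ 0.5642 -0.0068] ang [-22.72286534 -22.52131953 -22.62209244]
booktop [[0.4822, 0.0912], [0.5049, 0.0825], [0.4645, -0.0193], [0.4418, -0.0107]] local [[-0.1134, 0.0589], [-0.0891, 0.0596], [-0.0873, -0.0499], [-0.1115, -0.0506]]
bookc [[0.4733, 0.0359]] local [[-0.1003, 0.0045]]
foot [[0.5039, 0.0827], [0.4655, -0.0204]] local [[-0.0901, 0.0595], [-0.0859, -0.0506]]
book ang -21.632081699425953
cup [[0.5974, -0.0068]] local [[0.0307, 0.0128]]
rim [[0.5623, -0.0068], [0.6328, -0.0068], [0.5961, 0.0279], [0.5989, -0.0437]] local [[-0.0017, -0.0008], [0.0633, 0.0264], [0.0161, 0.0443], [0.0463, -0.0207]]
htip [[0.5373, -0.0628]] local [[-0.0033, -0.0621]]
d1 foot [[0.7502, -0.0509], [0.8534, -0.0246]] local [[0.1886, 0.0308], [0.2738, 0.0948]]
d2 foot [[0.6138, -0.2548], [0.7195, -0.2097]] local [[0.1412, -0.2098], [0.2214, -0.1276]]
d3 foot [[0.8298, 0.173], [0.7425, 0.234], [0.8418, 0.1923]] local [[0.176, 0.2682], [0.0719, 0.2909], [0.1797, 0.2906]]
d tops [[0.7456, -0.03], [0.8518, -0.0113], [0.7515, -0.057], [0.6259, -0.2586], [0.6143, -0.2415], [0.7143, -0.195], [0.744, 0.234]] local [[0.1764, 0.0484], [0.2673, 0.1065], [0.1922, 0.0258], [0.1538, -0.2087], [0.1366, -0.1974], [0.2109, -0.116], [0.0733, 0.2915]]
O scene [[0.4249, -0.0342], [0.6435, -0.1262], [0.4852, 0.11]] local [[-0.1181, -0.0789], [0.1191, -0.0797], [-0.1179, 0.0774]]
bowl,can [[0.4004, -0.2127], [0.6049, 0.2493]] local [[-0.072, -0.2531], [-0.061, 0.2521]]
cup scene [[0.6008, -0.0103]] local [[0.0351, 0.0109]]
```

The enlarged crop confirms the book nearest the base, at the -x end of the outline. I'll straddle the handle with the fingers and push the cup away from its handle, between the canister and the far books.

>>> {"api": "jog_arm", "payload": {
  "dr": [
    [0,0,0.1415],
    [0,0,0.1415],
    [0,0,0.1415],
    [0,0,0.1415],
    [0,0,0.1415],
    [0,0,0.1415],
    [0,0,0],
    [0,0,0],
    [0,0,0],
    [0,0,0]
  ],
  "slide": [
    [0,0,0],
    [0,0,0],
    [0,0,0],
    [0,0,0],
    [0,0,0],
    [0,0,0],
    [0.0097,0.0077,0.02],
    [0.0097,0.0077,0.02],
    [0.0097,0.0077,0.02],
    [0.0097,0.0077,0.02]
  ],
  "gripper": [0.1,0.1,0.1,0.1,0.1,0.1,0.1,0.1,0.1,0.1]
}}

```text
time_s: 1.15
position: [0.5523, -0.0499, 0.1614]
tool_rot: [[0.661, -0.751, -0.0], [-0.751, -0.661, 0.0], [-0.0, 0.0, -1.0]]
ft_force: [0.6, 0.6, 0.5]
grip_width: 0.0471
```

```bash
cat > look.py <<'E'
import sys,pickle,cv2,numpy as np
from rig import observe,viewer
for n in sys.argv[2:]:
    im=viewer.get_image(n);cv2.imwrite(f'pics/{n}{sys.argv[1]}.png',im['pixels']);pickle.dump(im,open(f'{n}{sys.argv[1]}.pkl','wb'))
s=observe();print(s['time_s'],np.round(s['position'],4),np.round(s['tool_rot'],3).tolist(),np.round(s['ft_force'],1),s['grip_width'])
E
python3 look.py 1 wrist scene
```

```text
1.25 [ 0.5514 -0.0502  0.1598] [[0.66, -0.752, -0.005], [-0.752, -0.66, 0.001], [-0.004, 0.003, -1.0]] [-0.2  0.1 -0.2] 0.04682566076398408
```

View pics/wrist1.png

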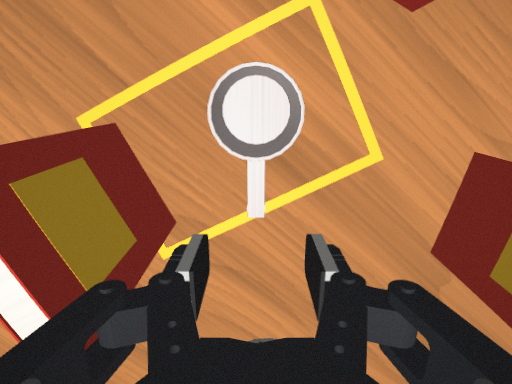

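View pics/scene1.png

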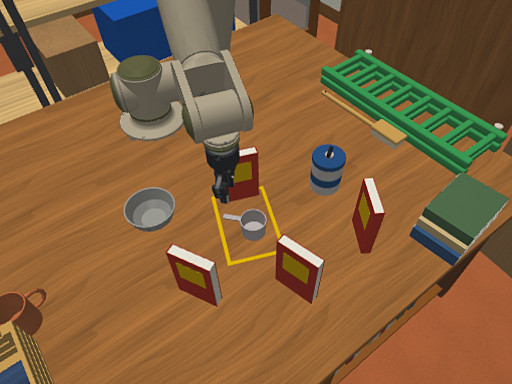

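The handle lies centred between the fingers (column 256). I'll tilt the tips forward slightly so the cup is pushed low, then descend.

>>> {"api": "jog_arm", "payload": {
  "dr": [
    [0.14,0,0],
    [0,0,0],
    [0,0,0],
    [0,0,0],
    [0,0,0],
    [0,0,0],
    [0,0,0],
    [0,0,0],
    [0,0,0],
    [0,0,0]
  ],
  "slide": [
    [0,0,0],
    [0,0.0027,0.0192],
    [0,0.0027,0.0192],
    [0,0.0027,0.0192],
    [0,0.0027,0.0192],
    [0,0.0027,0.0192],
    [0,0.0027,0.0192],
    [0,0.0027,0.0192],
    [0,0,0],
    [0,0,0]
  ],
  "gripper": [0.1,0.1,0.1,0.1,0.1,0.1,0.1,0.1,0.1,0.1]
}}

```text
time_s: 2.25
position: [0.5531, -0.0492, 0.0275]
tool_rot: [[0.661, -0.743, 0.105], [-0.75, -0.655, 0.092], [0.001, -0.14, -0.99]]
ft_force: [0.6, -0.3, 1.1]
grip_width: 0.0472
```

```bash
python3 look.py 2 wrist side
```

```text
2.35 [ 0.5533 -0.0494  0.028 ] [[0.661, -0.743, 0.107], [-0.75, -0.655, 0.092], [0.002, -0.141, -0.99]] [ 1.1  0.6 -0.4] 0.047092940543543724
```

View pics/wrist2.png

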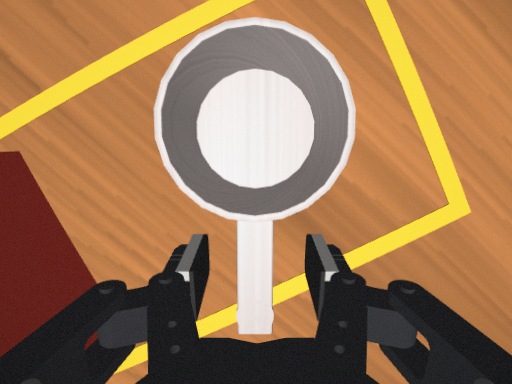

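View pics/side2.png

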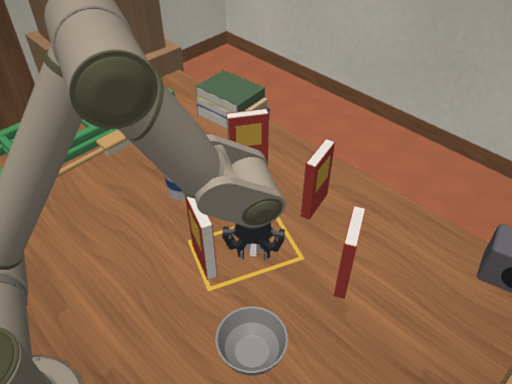

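>>> {"api": "jog_arm", "payload": {
  "dr": [
    [0,0,0],
    [0,0,0],
    [0,0,0],
    [0,0,0],
    [0,0,0],
    [0,0,0],
    [0,0,0],
    [0,0,0],
    [0,0,0],
    [0,0,0]
  ],
  "slide": [
    [0,0.0008,0.0055],
    [0,-0.0079,0.0011],
    [0,-0.0079,0.0011],
    [0,-0.0059,0.0008],
    [0,-0.0059,0.0008],
    [0,-0.0059,0.0008],
    [0,-0.0059,0.0008],
    [0,-0.0059,0.0008],
    [0,-0.0059,0.0008],
    [0,-0.0059,0.0008]
  ],
  "gripper": [0.1,0.1,0.1,0.1,0.1,0.1,0.1,0.1,0.1,0.1]
}}

```text
time_s: 3.35
position: [0.5961, -0.011, 0.0212]
tool_rot: [[0.661, -0.743, 0.105], [-0.751, -0.654, 0.092], [-0.0, -0.139, -0.99]]
ft_force: [-0.1, -0.4, 0.5]
grip_width: 0.0471
```

```bash
python3 look.py 3 wrist
```

```text
3.4 [ 0.5967 -0.0106  0.0213] [[0.661, -0.743, 0.105], [-0.75, -0.654, 0.092], [0.0, -0.14, -0.99]] [0.4 0.5 0.6] 0.04731522979458918
```

View pics/wrist3.png

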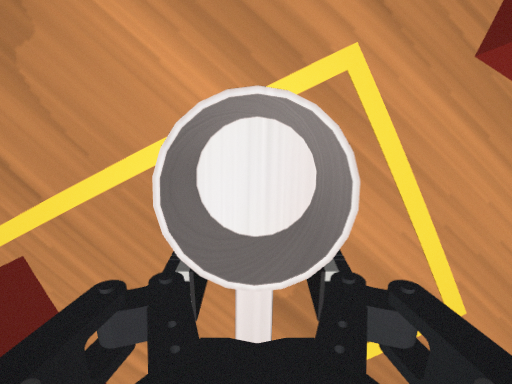

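The cup is upright and cradled by both fingers. I'll keep pushing.

>>> {"api": "jog_arm", "payload": {
  "dr": [
    [0,0,0],
    [0,0,0],
    [0,0,0],
    [0,0,0],
    [0,0,0],
    [0,0,0],
    [0,0,0],
    [0,0,0],
    [0,0,0],
    [0,0,0]
  ],
  "slide": [
    [0,-0.0069,0.001],
    [0,-0.0069,0.001],
    [0,-0.0069,0.001],
    [0,-0.0069,0.001],
    [0,-0.0069,0.001],
    [0,-0.0069,0.001],
    [0,-0.0069,0.001],
    [0,-0.0069,0.001],
    [0,-0.0069,0.001],
    [0,-0.0069,0.001]
  ],
  "gripper": [0.1,0.1,0.1,0.1,0.1,0.1,0.1,0.1,0.1,0.1]
}}

```text
time_s: 4.4
position: [0.6485, 0.0351, 0.021]
tool_rot: [[0.661, -0.743, 0.105], [-0.751, -0.654, 0.092], [-0.0, -0.139, -0.99]]
ft_force: [-1.8, -0.3, 0.7]
grip_width: 0.0468
```

```bash
python3 look.py 4 wrist scene
```

```text
4.5 [0.6487 0.0354 0.0209] [[0.661, -0.743, 0.105], [-0.75, -0.655, 0.092], [0.0, -0.14, -0.99]] [ 0.4 -0.6  0.1] 0.04706559405613187
```

View pics/wrist4.png

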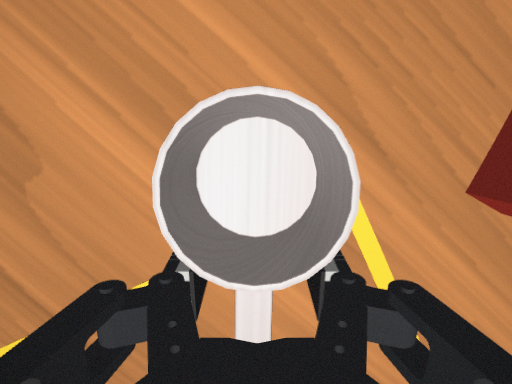

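View pics/scene4.png

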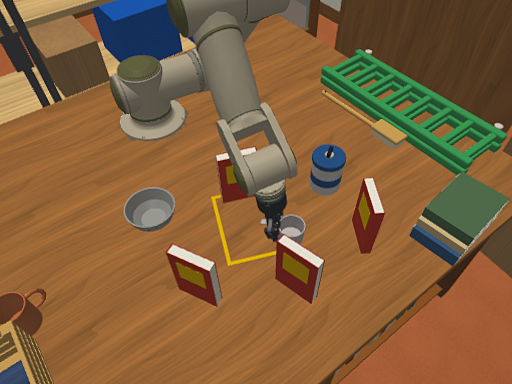

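>>> {"api": "jog_arm", "payload": {
  "dr": [
    [0,0,0],
    [0,0,0],
    [0,0,0],
    [0,0,0],
    [0,0,0],
    [0,0,0],
    [0,0,0],
    [0,0,0],
    [0,0,0],
    [0,0,0]
  ],
  "slide": [
    [0,-0.0079,0.0011],
    [0,-0.0079,0.0011],
    [0,-0.0079,0.0011],
    [0,-0.0079,0.0011],
    [0,-0.0079,0.0011],
    [0,-0.0079,0.0011],
    [0,-0.0079,0.0011],
    [0,-0.0079,0.0011],
    [0,-0.0079,0.0011],
    [0,-0.0079,0.0011]
  ],
  "gripper": [0.1,0.1,0.1,0.1,0.1,0.1,0.1,0.1,0.1,0.1]
}}

```text
time_s: 5.5
position: [0.7085, 0.0878, 0.0211]
tool_rot: [[0.661, -0.743, 0.105], [-0.751, -0.654, 0.092], [-0.0, -0.14, -0.99]]
ft_force: [-0.7, 0.1, -0.7]
grip_width: 0.0473
```

```bash
python3 look.py 5 wrist side
```

```text
5.6 [0.7087 0.0882 0.0212] [[0.661, -0.743, 0.106], [-0.75, -0.655, 0.092], [0.001, -0.14, -0.99]] [-0.1  0.  -0.3] 0.0472229183088972
```

View pics/wrist5.png

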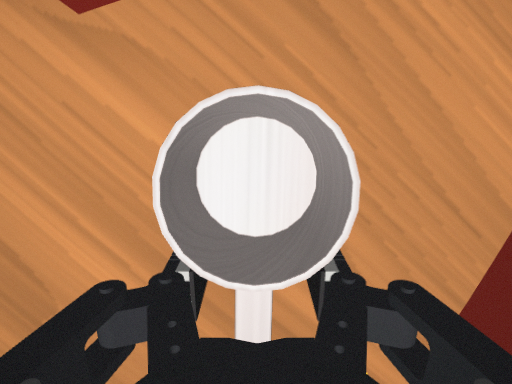

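View pics/side5.png

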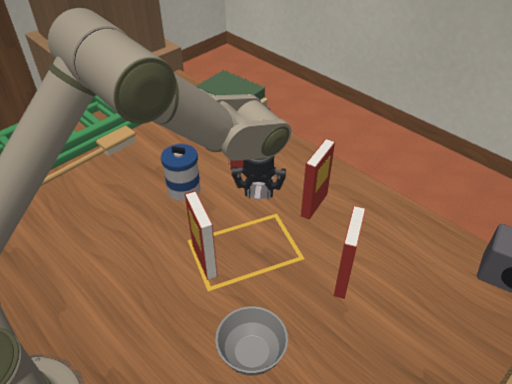

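>>> {"api": "jog_arm", "payload": {
  "dr": [
    [0,0,0],
    [0,0,0],
    [0,0,0],
    [0,0,0],
    [0,0,0],
    [0,0,0],
    [0,0,0],
    [0,0,0],
    [0,0,0],
    [0,0,0]
  ],
  "slide": [
    [0,0.0079,-0.0011],
    [0,0.0079,-0.0011],
    [0,-0.0014,-0.0099],
    [0,-0.0028,-0.0198],
    [0,-0.0042,-0.0297],
    [0,-0.0042,-0.0297],
    [0,-0.0042,-0.0297],
    [0,-0.0042,-0.0297],
    [0,-0.0042,-0.0297],
    [0,-0.0042,-0.0297]
  ],
  "gripper": [0.1,0.1,0.1,0.1,0.1,0.1,0.1,0.1,0.1,0.1]
}}

```text
time_s: 6.6
position: [0.6956, 0.0766, 0.2335]
tool_rot: [[0.66, -0.743, 0.106], [-0.751, -0.654, 0.092], [0.001, -0.14, -0.99]]
ft_force: [0.3, -0.1, -0.9]
grip_width: 0.047
```

```bash
python3 look.py 6 wrist scene side
```

```text
6.75 [0.6964 0.0766 0.2344] [[0.66, -0.743, 0.11], [-0.751, -0.654, 0.092], [0.004, -0.143, -0.99]] [ 0.2  0.2 -0.6] 0.04682934644672885
```

View pics/wrist6.png

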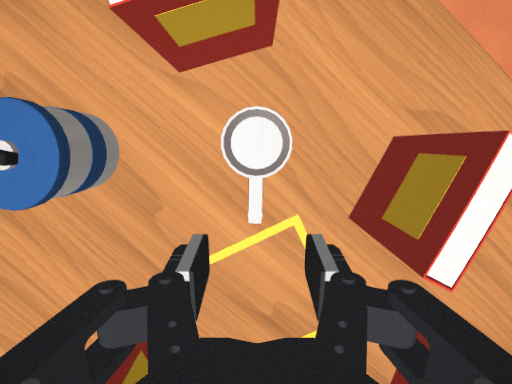

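View pics/scene6.png

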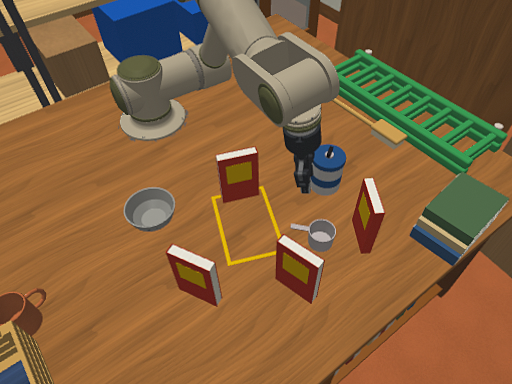

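View pics/side6.png

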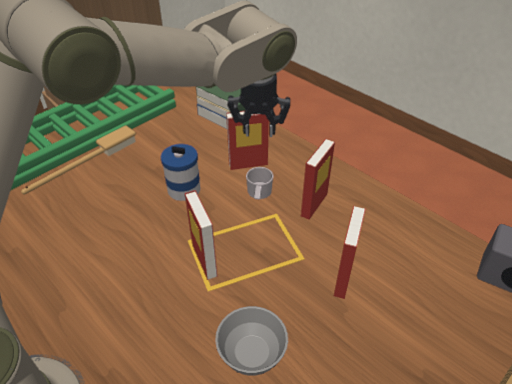

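Run:
```python
import pickle
from m import *
w=pickle.load(open('wrist6.pkl','rb'));s=pickle.load(open('scene6.pkl','rb'));d=pickle.load(open('side6.pkl','rb'))
rep('tip w',onz(w,[(255,222)],.05)[:,:2]);rep('cup w',onz(w,[(257,142)],.055)[:,:2]);rep('corner w',onz(w,[(297,214)],.0)[:,:2])
rep('tip s',onz(s,[(291,226)],.05)[:,:2])
for n,i,r in(('cs',s,(200,140,270,210)),('cd',d,(175,180,310,295))):
    x0,y0,x1,y1=r; k=5 if n=='cd' else 8
    cv2.imwrite(f'pics/{n}6.png',cv2.resize(i['pixels'][y0:y1,x0:x1],None,fx=k,fy=k,interpolation=cv2.INTER_CUBIC))
```

```text
len 0.24065462646565988 0.16048319678528492
O [[0.4839, 0.1138], [0.7059, 0.0208], [0.6445, -0.1274]] C [ 0.5642 -0.0068] ang [-22.72286534 -22.52131953 -22.62209244]
tip w [[0.6736, 0.0604]] local [[0.0751, 0.1041]]
cup w [[0.737, 0.1134]] local [[0.1133, 0.1774]]
corner w [[0.7048, 0.0209]] local [[0.1191, 0.0797]]
tip s [[0.6753, 0.0591]] local [[0.0771, 0.1036]]
```

View pics/cs6.png

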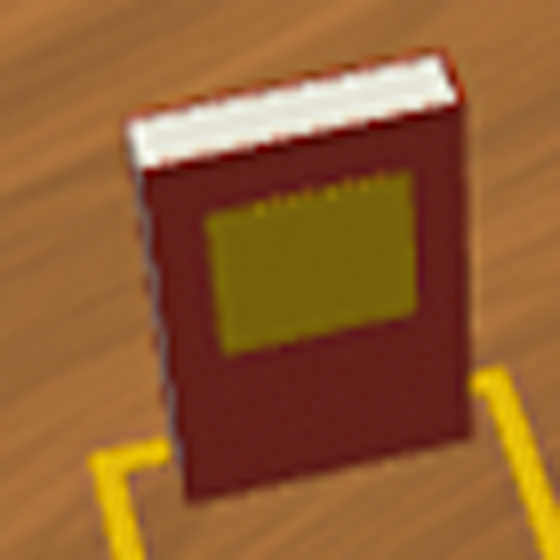

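View pics/cd6.png

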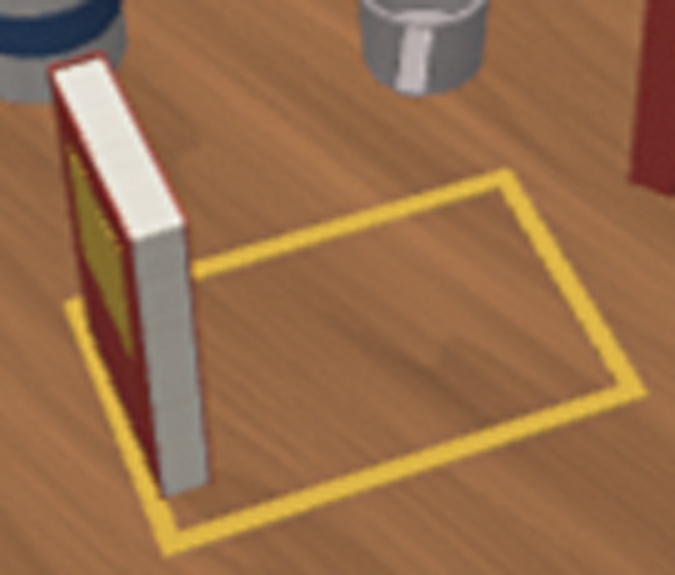

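The cup and its handle tip are clear of the outline by about 24 mm. The cup is upright and the book hasn't moved. Next I go behind the book with the gripper shut.

>>> {"api": "jog_arm", "payload": {
  "dr": [
    [-0.14,0,0],
    [0,0,-0.116],
    [0,0,-0.116],
    [0,0,-0.116],
    [0,0,-0.116],
    [0,0,0],
    [0,0,0],
    [0,0,0],
    [0,0,0],
    [0,0,0]
  ],
  "slide": [
    [0,0,0],
    [0,0,-0.015],
    [0,0,-0.015],
    [0,0,-0.015],
    [0,0,-0.015],
    [-0.03,0.0147,0],
    [-0.03,0.0147,0],
    [-0.03,0.0147,0],
    [-0.03,0.0147,0],
    [-0.03,0.0147,0]
  ],
  "gripper": [-1,-1,-1,-1,-1,-1,-1,-1,-1,-1]
}}

```text
time_s: 7.75
position: [0.5274, 0.0649, 0.2904]
tool_rot: [[0.927, -0.376, -0.002], [-0.376, -0.927, 0.0], [-0.001, 0.0, -1.0]]
ft_force: [-0.5, -1.2, 0.2]
grip_width: -0.0001
```

>>> {"api": "jog_arm", "payload": {
  "dr": [
    [0,0,0],
    [0,0,0],
    [0,0,0],
    [0,0,0],
    [0,0,0],
    [0,0,0],
    [0,0,0],
    [0,0,0],
    [0,0,0],
    [0,0,0]
  ],
  "slide": [
    [-0.025,0.0121,0],
    [-0.025,0.0121,0],
    [-0.025,0.0121,0],
    [-0.0234,0.0121,0],
    [0,0,0],
    [0,0,0],
    [0,0,0],
    [0,0,0],
    [0,0,0],
    [0,0,0]
  ],
  "gripper": [-1,-1,-1,-1,-1,-1,-1,-1,-1,-1]
}}

```text
time_s: 8.75
position: [0.4203, 0.0572, 0.2909]
tool_rot: [[0.927, -0.375, -0.0], [-0.375, -0.927, 0.0], [-0.0, 0.0, -1.0]]
ft_force: [-0.6, 0.1, -0.5]
grip_width: 0.0002
```

```bash
python3 look.py 7 wrist scene side
```

```text
8.9 [0.4201 0.0572 0.291 ] [[0.927, -0.375, -0.0], [-0.375, -0.927, 0.0], [-0.0, 0.0, -1.0]] [-0.5  0.5  0.2] -0.00015417261105624803
```

View pics/wrist7.png

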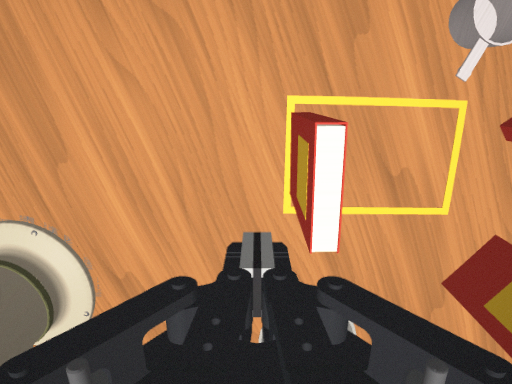

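View pics/side7.png

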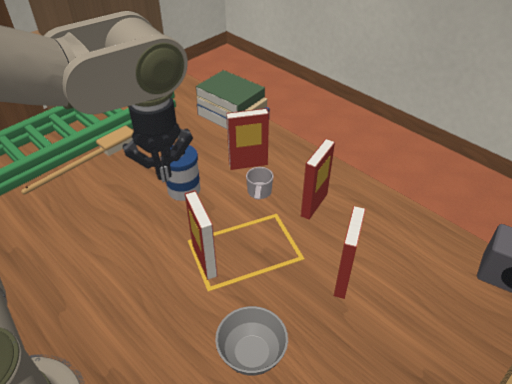

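Run:
```python
import pickle
from m import *
w=pickle.load(open('wrist7.pkl','rb'))
B=onz(w,[(314.5,122),(347,123.5),(339.5,252),(310.5,251)],.178)[:,:2];rep('top',B);rep('c',B.mean(0)[None])
y=B[0]+B[1]-B[2]-B[3];print(np.degrees(np.arctan2(-y[0],y[1])))
```

```text
len 0.24065462646565988 0.16048319678528492
O [[0.4839, 0.1138], [0.7059, 0.0208], [0.6445, -0.1274]] C [ 0.5642 -0.0068] ang [-22.72286534 -22.52131953 -22.62209244]
top [[0.4811, 0.0918], [0.5038, 0.0815], [0.4653, -0.0193], [0.4425, -0.0089]] local [[-0.1146, 0.059], [-0.0897, 0.0583], [-0.0865, -0.0496], [-0.1115, -0.0488]]
c [[0.4732, 0.0363]] local [[-0.1006, 0.0047]]
-20.947460982126586
```

>>> {"api": "jog_arm", "payload": {
  "dr": [
    [0,0,0.1428],
    [0,0,0.1428],
    [0,0,0.1428],
    [0,0,0.1428],
    [0,0,0.1428],
    [0,0,0.1428],
    [0,0,0.1428],
    [0,0,0.1428],
    [0,0,0.1428],
    [0,0,0.1428]
  ],
  "slide": [
    [0,0,0],
    [0,0,0],
    [0,0,0],
    [0,0,0],
    [0,0,0],
    [0,0,0],
    [0,0,0],
    [0,0,0],
    [0,0,0],
    [0,0,0]
  ],
  "gripper": [-1,-1,-1,-1,-1,-1,-1,-1,-1,-1]
}}

```text
time_s: 9.9
position: [0.4201, 0.0572, 0.2911]
tool_rot: [[-0.246, -0.969, 0.0], [-0.969, 0.246, -0.0], [0.0, -0.0, -1.0]]
ft_force: [-0.2, 1.3, -0.5]
grip_width: -0.0003
```

>>> {"api": "jog_arm", "payload": {
  "dr": [
    [0,0,0.127],
    [0,0,0],
    [0,0,0],
    [0,0,0],
    [0,0,0],
    [0,0,0],
    [0,0,0],
    [0,0,0],
    [0,0,0],
    [0,0,0]
  ],
  "slide": [
    [0,0,0],
    [0,0,0.018],
    [0,0,0.018],
    [0,0,0.018],
    [0,0,0.018],
    [0,0,0.018],
    [0,0,0.018],
    [0,0,0.018],
    [0,0,0],
    [0,0,0]
  ],
  "gripper": [-1,-1,-1,-1,-1,-1,-1,-1,-1,-1]
}}

```text
time_s: 10.9
position: [0.4203, 0.0572, 0.1655]
tool_rot: [[-0.361, -0.933, 0.0], [-0.933, 0.361, -0.0], [-0.0, -0.0, -1.0]]
ft_force: [-0.1, -0.3, -0.3]
grip_width: -0.0002
```

```bash
python3 look.py 8 wrist scene side
```

```text
11.05 [0.4205 0.0572 0.166 ] [[-0.361, -0.933, 0.002], [-0.933, 0.361, -0.0], [-0.0, -0.002, -1.0]] [-0.5  0.2  1.1] -0.00011617089476593746
```

View pics/wrist8.png

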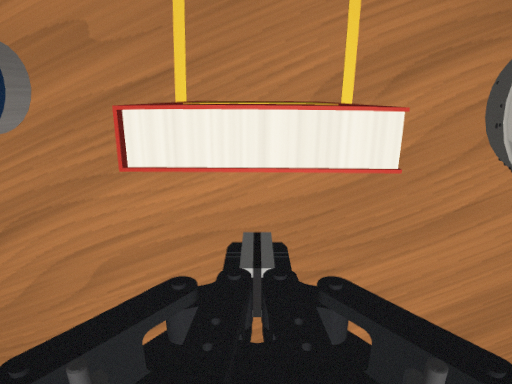

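View pics/side8.png

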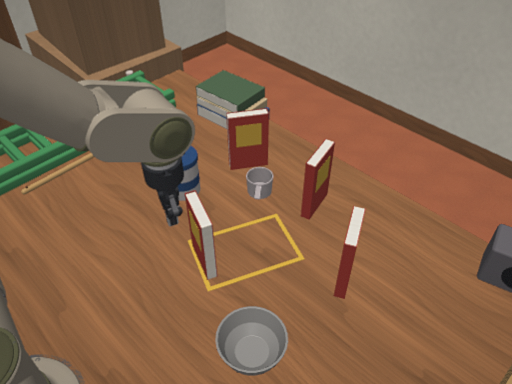

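>>> {"api": "jog_arm", "payload": {
  "dr": [
    [0,0,0],
    [0,0,0],
    [0,0,0],
    [0,0,0],
    [0,0,0],
    [0,0,0],
    [0,0,0],
    [0,0,0],
    [0,0,0],
    [0,0,0]
  ],
  "slide": [
    [0,-0.005,0],
    [0,-0.005,0],
    [0,-0.005,0],
    [0,-0.005,0],
    [0,-0.004,0],
    [0,-0.003,0],
    [0,-0.003,0],
    [0,-0.003,0],
    [0,-0.003,0],
    [0,-0.003,0]
  ],
  "gripper": [-1,-1,-1,-1,-1,-1,-1,-1,-1,-1]
}}

```text
time_s: 12.05
position: [0.4566, 0.0431, 0.1651]
tool_rot: [[-0.361, -0.933, -0.0], [-0.933, 0.361, 0.0], [-0.0, 0.0, -1.0]]
ft_force: [-0.8, 0.4, 0.6]
grip_width: 0.0
```

```bash
python3 look.py 9 wrist side
```

```text
12.15 [0.4568 0.043  0.1651] [[-0.361, -0.933, 0.0], [-0.933, 0.361, -0.0], [-0.0, -0.0, -1.0]] [-0.  -0.2 -1.3] -0.00020248477290803646
```

View pics/wrist9.png

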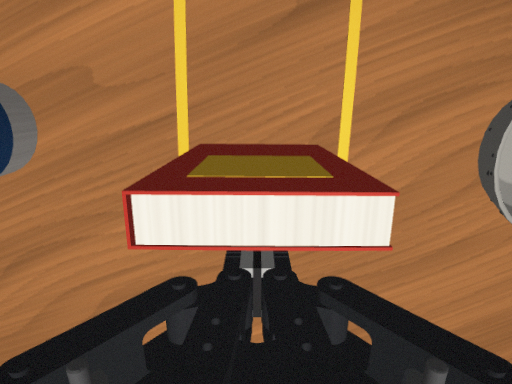

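View pics/side9.png

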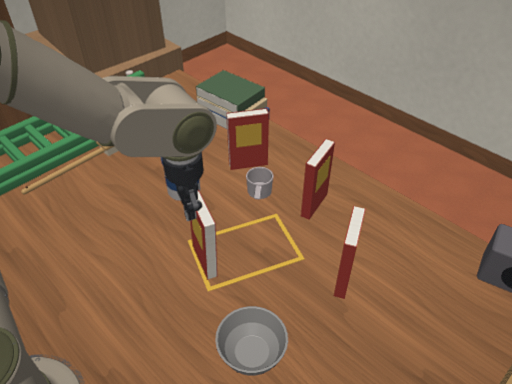

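The book is now tipping squarely about its foot, with no slide visible. I'll push on past balance.

>>> {"api": "jog_arm", "payload": {
  "dr": [
    [0,0,0],
    [0,0,0],
    [0,0,0],
    [0,0,0],
    [0,0,0],
    [0,0,0],
    [0,0,0],
    [0,0,0],
    [0,0,0],
    [0,0,0]
  ],
  "slide": [
    [0,-0.003,0],
    [0,-0.003,0],
    [0,-0.003,0],
    [0,-0.003,0],
    [0,-0.003,0],
    [0,-0.003,0],
    [0,-0.003,0],
    [0,-0.003,0],
    [0,-0.003,0],
    [0,0,0]
  ],
  "gripper": [-1,-1,-1,-1,-1,-1,-1,-1,-1,-1]
}}

```text
time_s: 13.15
position: [0.482, 0.0332, 0.1651]
tool_rot: [[-0.361, -0.933, 0.0], [-0.933, 0.361, -0.0], [-0.0, -0.0, -1.0]]
ft_force: [-0.5, 0.3, -0.3]
grip_width: 0.0002
```

```bash
python3 look.py 10 wrist side
```

```text
13.25 [0.4816 0.0334 0.165 ] [[-0.361, -0.933, -0.0], [-0.933, 0.361, 0.0], [0.0, 0.0, -1.0]] [ 0.2  0.4 -0.1] 0.00014801841828977983
```

View pics/wrist10.png

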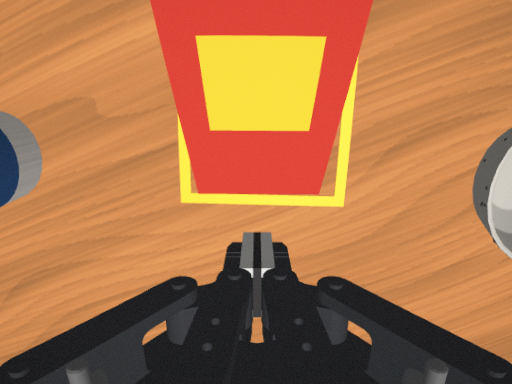

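View pics/side10.png

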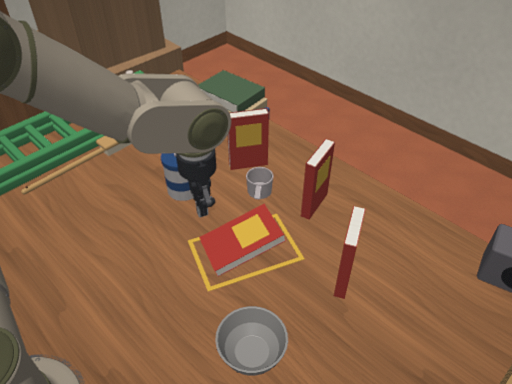

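The book is falling freely. I'll retreat back and up.

>>> {"api": "jog_arm", "payload": {
  "dr": [
    [0,0,0],
    [0,0,0],
    [0,0,0],
    [0,0,0],
    [0,0,0],
    [0,0,0],
    [0,0,0],
    [0,0,0],
    [0,0,0],
    [0,0,0]
  ],
  "slide": [
    [0,0.01,-0.01],
    [0,0.01,-0.015],
    [0,0.01,-0.02],
    [0,0.01,-0.02],
    [0,0,-0.02],
    [0,0,-0.02],
    [0,0,-0.02],
    [0,0,0],
    [0,0,0],
    [0,0,0]
  ],
  "gripper": [-1,-1,-1,-1,-1,-1,-1,-1,-1,-1]
}}

```text
time_s: 14.25
position: [0.4437, 0.048, 0.2893]
tool_rot: [[-0.361, -0.933, -0.002], [-0.933, 0.361, 0.0], [0.0, 0.002, -1.0]]
ft_force: [-0.4, -0.0, -0.0]
grip_width: -0.0003
```

```bash
python3 look.py 11 wrist side scene
python3 - <<'E'
import pickle,cv2
s=pickle.load(open('scene11.pkl','rb'))['pixels'];cv2.imwrite('pics/c11.png',cv2.resize(s[150:290,120:390],None,fx=2.9,fy=2.9,interpolation=cv2.INTER_CUBIC))
s=pickle.load(open('side11.pkl','rb'))['pixels'];cv2.imwrite('pics/d11.png',cv2.resize(s[160:300,160:320],None,fx=4,fy=4,interpolation=cv2.INTER_CUBIC))
E
```

```text
14.4 [0.444  0.0479 0.2894] [[-0.361, -0.933, -0.002], [-0.933, 0.361, 0.0], [0.0, 0.001, -1.0]] [ 0.3  0.1 -0.1] 0.00013802883241166415
```

View pics/c11.png

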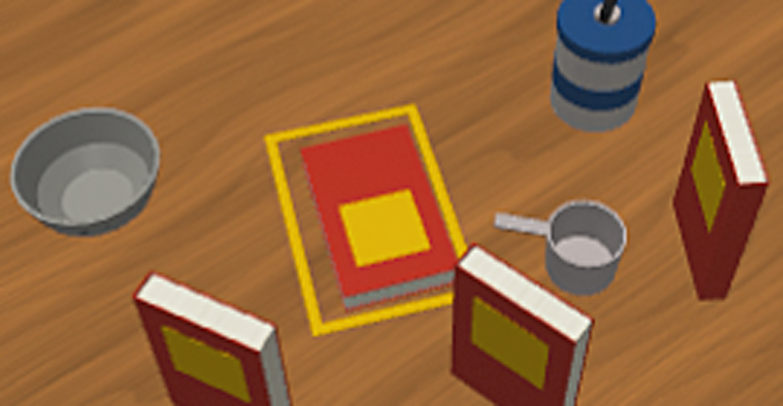

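View pics/d11.png

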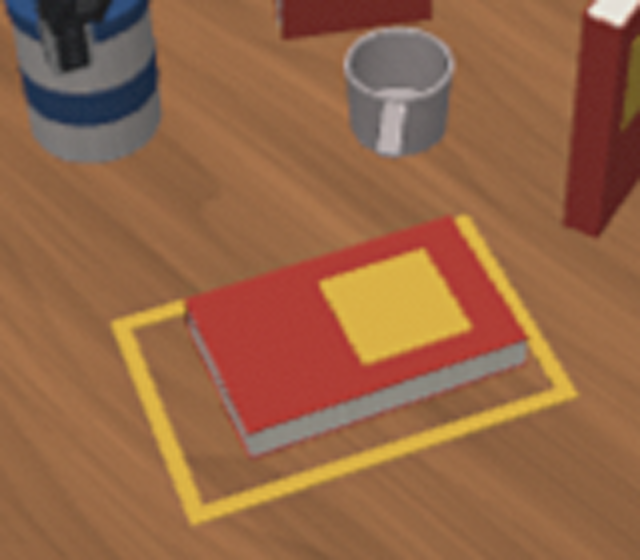

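View pics/wrist11.png

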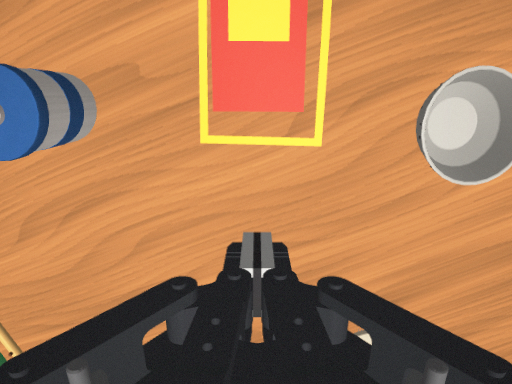

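Run:
```python
import pickle
from m import *
s=pickle.load(open('scene11.pkl','rb'));d=pickle.load(open('side11.pkl','rb'));w=pickle.load(open('wrist11.pkl','rb'))
rep('side',onz(d,np.array([(188,300),(455,216),(526,342),(249,432)])/4+[160,160]-.4,.025)[:,:2])
rep('scene',onz(s,np.array([(302,150),(412,125),(466,270),(345,297)])/2.9+[120,150]-.3,.025)[:,:2])
rep('wrist',onz(w,[(211.5,110.5),(304,110.5)],.025)[:,:2])
rep('wr outl',onz(w,[(201,142.5),(321.5,145.5)],0)[:,:2])
rep('bowl,can',np.r_[onz(s,np.array([(87,172)])/2.9+[120,150],.06),onz(s,np.array([(606,27)])/2.9+[120,150],.13)][:,:2])
rep('tip',onz(s,np.array([(498,220)])/2.9+[120,150],.05)[:,:2])
```

```text
len 0.24065462646565988 0.16048319678528492
O [[0.4839, 0.1138], [0.7059, 0.0208], [0.6445, -0.1274]] C [ 0.5642 -0.0068] ang [-22.72286534 -22.52131953 -22.62209244]
side [[0.5188, 0.0768], [0.6839, 0.0109], [0.6386, -0.0894], [0.4785, -0.0228]] local [[-0.074, 0.0597], [0.1037, 0.0624], [0.1005, -0.0477], [-0.0729, -0.0477]]
scene [[0.4787, -0.0246], [0.5208, 0.0804], [0.6866, 0.0143], [0.6417, -0.0894]] local [[-0.072, -0.0493], [-0.0736, 0.0638], [0.1049, 0.0665], [0.1032, -0.0464]]
wrist [[0.5161, 0.0796], [0.4756, -0.0252]] local [[-0.0776, 0.0613], [-0.0748, -0.0511]]
wr outl [[0.4835, 0.1126], [0.422, -0.0352]] local [[-0.1205, 0.0792], [-0.1203, -0.081]]
bowl,can [[0.4015, -0.2113], [0.6098, 0.2462]] local [[-0.0715, -0.2513], [-0.0552, 0.2511]]
tip [[0.6761, 0.0609]] local [[0.0772, 0.1056]]
```

```bash
python3 -c "
from rig import env
print(env.close_job())"
```

```text
the job is handed in; nothing more can be done
None
```

The job is done and handed in at about 14.5 s. The book lies flat inside the outline and the cup stands upright outside it.

- **Cup:** I straddled the handle with the fingers and slid the cup low and upright out over the outline's +y side. The handle tip, its nearest part, is about 24 mm clear of the tape.
- **Book:** with the gripper shut, I pushed the book nearest the base near its top at mid width. It passed balance and fell by itself. I saw no sliding while it stood, though its foot edge ended about 13 mm further along +x than it started, probably from slipping during the fall or landing.

The last pictures, taken from all three cameras with the arm clear of everything, put the book at x −75 to +104 mm and y −49 to +63 mm. The readings from the different views differ by up to about 5 mm. Taking the widest of them, the tightest gap is about 13 mm to the tape's outer edge, and about 3 mm to its inner edge, on the +y side.

The bowl and canister read within about 2 mm and 6 mm of where they started. That is within my reading error, and the arm never went near either of them. The lookalike books still stand where they were. No check failed.

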